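Roll a shaft blank into the V-block and bring it against the end stop

TASK

Load the shaft blank for marking out: push it from its side with the fingertips so that it rolls along the bench and up the ramp until it drops fully into the V of the V-block, and push on its free end so that it slides along the V until its other end touches the stop. Push gently throughout so that nothing gets bruised, do not pick the blank up at any time, leave it lying still in the V, and leave the other things on the bench where they are.

Things in the scene. Friction and masses are not known exactly. Their poses are not given: they have to be found in the camera images.
- shaft_blank: The shaft blank: smooth solid aluminium bar, 36 mm in diameter, 120 mm long, 0.23 to 0.46 kg, loose on the bench before the ramp. Slippery (friction about 0.3); rolls easily, and back down if let go on the ramp. Origin at its middle, on its axis (18 mm above the bench at the start); y axis along the bar; x and z turn as it rolls. At the start within 0.15 rad of parallel to the V.
- v_block: Steel V-block with ramp, fixed to the bench; place and yaw vary. Origin on the bench under the middle of the V; x: rolling direction, from ramp to V; y: along the V, away from the stop; z up. Ramp, V and far jaw span y = -50 to 50 mm; V of 90 degrees; far jaw 33 mm high at x = 39 to 45 mm; behind it a low foot to x = 84 mm. Seated, the blank's axis is at x = 0, z = 21.5 mm.
- ramp_foot (a point): Middle of the ramp's lower edge, at bench height, 91 mm before the V's middle (V-block x = -91 mm). The ramp is straight, 100 mm wide. At the start the blank's middle lies 24 to 64 mm before this edge and 12 to 30 mm to the V-block's +y side of it.
- near_lip (a point): Middle of the V's near lip, the upper end of the ramp: 12 mm above the bench, V-block x = -17 mm. The ramp's top is flat from x = -26 mm to here; then the V's flank goes down at 45 degrees.
- stop_face (a point): Middle of the end face of the stop's dark stud (16 mm in diameter), 21.5 mm above the bench, at V-block y = -64 mm, looking to +y; behind it an upright plate 44 mm high. The blank's end must touch it: its middle is then at y = -4 mm. Its other end sticks out past the V, over bare bench. Pushing it along the V takes 1 to 3 N; the stop is rigid.
- gauge_block: Bystander: steel gauge block, 25x50x25 mm, loose, to the left of the ramp. Origin at the centre of its underside.
- cap_screw: Bystander: dark cap screw standing on its head, 13 mm wide, 38 mm high, loose, to the right of the blank. Origin at the centre of its underside.
- tape_measure: Bystander: tape measure, 32x77x58 mm, loose, far left. Origin at the centre of its underside.
- oil_can: Bystander: green oil can with spout, 64x83x146 mm, loose, to the left of the blank. Origin at the centre of its underside.
- red_marker: Bystander: marker pen, 12x117x13 mm, loose, at the right. Origin at the centre of its underside.

How it is judged:
By the outcome, as a careful person would: the job done as asked, in the order asked, and still so for the second after the job is handed in, with the robot touching nothing.
It also fails if it takes over 54 s, if anything falls off the work surface, if the arm or the gripper's body presses on something with over 40 N, if the wrist force passes 120 N, or if a joint passes its speed limit or range.

ROBOT

A 6-joint arm with a two-finger parallel gripper is mounted at the origin on the work surface; the furniture and walls round the work are solid. World frame = base frame: x ahead of the robot, y to its left, z up, the work surface at z = 0. Lengths are in mm, angles in rad, forces in N, time in s.
With the tool pointing down it reaches from about 300 to 775 mm from the base axis. Payload 14.6 kg.
Tool frame: the origin (TCP) lies on the centre line of the jaws, within the pads' length; the fingertips stand manip.finger_overhang ahead of it and the grasp point (between the pads) lies 11 mm behind it (manip.finger_overhang is the distance from the TCP to the fingertips, in mm); y points along the fingers, x is the direction in which the jaws open and shut, and the axes are right-handed (so a half turn about y gives the same grasp; the last joint's range is limited). The gripper opens to 94 mm and grips with 3 to 60 N. Pads are 16 mm wide; open, the fingers measure 119 mm over their backs; the gripper's body (75 mm by 177 mm) begins 78 mm behind the grasp point.
Start: joints at [-1.364, 0.3, 1.521, -0, 1.321, -0.067], TCP at [148.709, -529.504, 213.446] pointing down, gripper open.
Joint ranges: [-3.03, 3.03], [-0.79, 2.21], [0.23, 2.52], [-1.04, 4.18], [0, 3.07], [-2.55, 2.55]. Speed limits (rad/s): [2.22, 2.22, 2.57, 3.14, 3.14, 3.14].

INTERFACE

Orientations are given as [roll, pitch, yaw] about the fixed x, y, z axes, in that order (R = Rz(yaw) Ry(pitch) Rx(roll)).
In Python, from cell import monitor, viewer, ticket, manip gives the robot as it stands.
- The arm moves only by the shell command python3 -m jog 'ROWS' [FORCE]. ROWS is JSON, a list of rows, each an object of numbers: "grip": the finger opening in cm, from 0 to 9.4; "dx", "dy", "dz": the shift along the tool's x, y, z in cm; "spin": the turn about the tool's y in degrees. In form: [{"grip": .., "dx": .., "dy": .., "dz": .., "spin": ..}, ...]. A call has 1 to 20 rows; each row is the pose to reach, as a shift and turn from the pose commanded when the call began, along the tool's axes at that moment; what a row does not reach only later rows make up. A row lasts 1/8 s, in which the tool goes at most 62.5 mm and 10.7 degrees, less where a joint would pass 70% of its speed; a pose out of reach is approached as far as the arm can. A call with a gripper value outside its range is refused whole. The fingers move at their own pace and stop on an object; FORCE is the grip in N (left out, the last holds). Time passes only in rows, so rows that repeat a pose let the fingers close. It gives the time, the measured TCP pose, the force and the opening at its end, in the units of the state.
- monitor.read_state(): the state, without advancing time (a new reading comes with each control period).
- viewer.camera(name): name is "side" or "top"; returns a dict with "color" (400x640x3 uint8, red, green, blue), "vertical_fov" (degrees; the focal length in pixels is half the picture's height over the tangent of half this angle, whatever the lens; pixels are square), "cx", "cy" (the principal point, pixels), "rvec" (rotation vector, rad) and "tvec" (3), from world to camera coordinates, as OpenCV has them. Camera axes: x right, y down, z forward; pixel columns grow to the right and rows downward; lengths in mm; the calibration is good to about 2 mm. A picture is of the moment at which its call begins. There is no depth.
- ticket.sign_off(): hands the job in, once; it reports no verdict.
The state is a dict: "clock": time; "joints": joint angles; "qd": joint speeds; "effort": joint torques, N m; "eef_pos": TCP position; "eef_rot": TCP orientation; "wrist_force": force on the tool from outside, world axes, zero at the start; "moment": the same for the moment, N m; "finger_gap": finger opening in mm.
Only numpy, scipy, OpenCV 4.12 (cv2) and the standard library are available. Lean on these libraries where they do the work, as an engineer would, in place of code of your own. Each camera call takes 0.05 s, during which the arm holds its last target. There are 200 camera calls.

## Working session

There is one attempt and no reset: what is moved stays moved. The work goes in short steps, Python scripts to look and compute and a shell command to move; the robot and the scene stay as the last step left them, time stands still between calls to the robot, and variables do not carry over. Pictures are saved under pics/ and viewed, about 8 in all and at most 12, crops included, and the job is handed in when it is done.

```bash
ls; mkdir -p pics; cat > h.py <<'E'
import numpy as np, cv2
from cell import monitor, viewer, ticket, manip
def cam(n):
    c=viewer.camera(n); im=c["color"]; h=im.shape[0]
    f=h/2/np.tan(np.radians(c["vertical_fov"])/2)
    K=np.array([[f,0,c["cx"]],[0,f,c["cy"]],[0,0,1.]])
    return im,K,np.array(c["rvec"],float).ravel(),np.array(c["tvec"],float).ravel()
def save(im,name,box=None,s=1):
    if box: im=im[box[1]:box[3],box[0]:box[2]]
    cv2.imwrite(name,cv2.resize(im[:,:,::-1],None,fx=s,fy=s,interpolation=cv2.INTER_CUBIC))
def at(K,r,t,px,z):
    R=cv2.Rodrigues(r)[0]; o=-R.T@t
    d=R.T@np.linalg.inv(K)@np.array([px[0],px[1],1.])
    return o+d*(z-o[2])/d[2]
def proj(K,r,t,P): return cv2.projectPoints(np.array(P,float).reshape(-1,1,3),r,t,K,None)[0].reshape(-1,2)
E
python3 - <<'E'
from h import *
for n in("top","side"):
    im,K,r,t=cam(n); save(im,f"pics/{n}0.png"); print(n,K[0,0],K[:2,2],-cv2.Rodrigues(r)[0].T@t)
    np.savez(n+"0.npz",K=K,r=r,t=t,im=im)
s=monitor.read_state(); print(s, manip.finger_overhang)
E
```

```text
pics
top 389.53763031359756 [312.96053086 194.14964937] [448.37502418 109.08952665 930.56154312]
side 384.2334642278223 [325.59171863 202.96741974] [130.95121814 479.34855899 963.54249293]
{'clock': 0.1, 'joints': array([-1.36361152e+00,  3.00414274e-01,  1.52151892e+00, -4.79700153e-06,
        1.32067868e+00, -6.66096872e-02]), 'qd': array([ 1.18800103e-04, -6.65548912e-04, -9.90755819e-04,  1.00621922e-03,
        1.09581046e-03,  4.12922471e-06]), 'effort': array([-6.68748617e-04, -5.32647371e+01, -3.53284192e+01,  7.08742091e-02,
        2.35048332e-02, -6.08341861e-05]), 'eef_pos': array([ 148.6576305 , -529.29805442,  212.94378438]), 'eef_rot': array([-1.57073312e+00,  1.01727529e-03, -1.29700061e+00]), 'wrist_force': array([ 0.25475941, -0.87149441, -0.38930993]), 'moment': array([ 0.00548323, -0.01527876,  0.0353576 ]), 'finger_gap': 94.23811565624693} 8.0
```

View pics/top0.png

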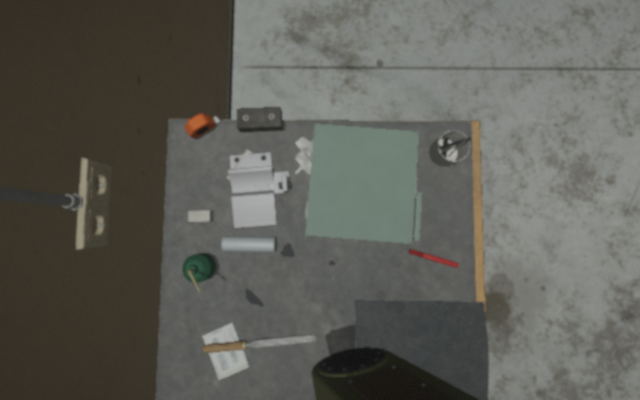

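View pics/side0.png

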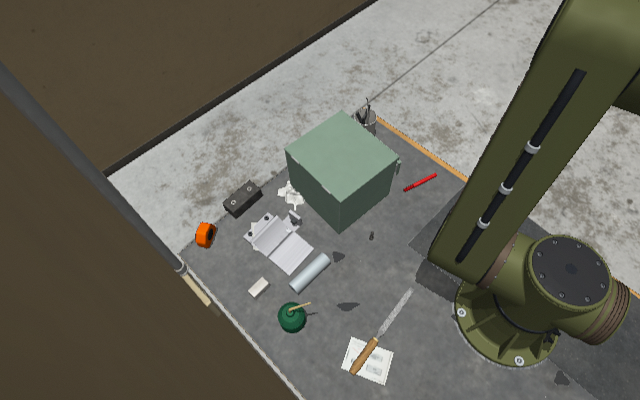

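The top view shows the blank at about (248,244), the ramp's foot at row 226, the V at row 180, the stop at (281,182), and a tall green box on the right. I'll enlarge both views.

```bash
python3 - <<'E'
from h import *
a=np.load("top0.npz")["im"][110:310,160:360]; b=np.load("side0.npz")["im"][180:340,190:390]
save(a,"pics/topc.png",None,3); save(b,"pics/sidec.png",None,4)
E
```

```text
(no output)
```

View pics/topc.png

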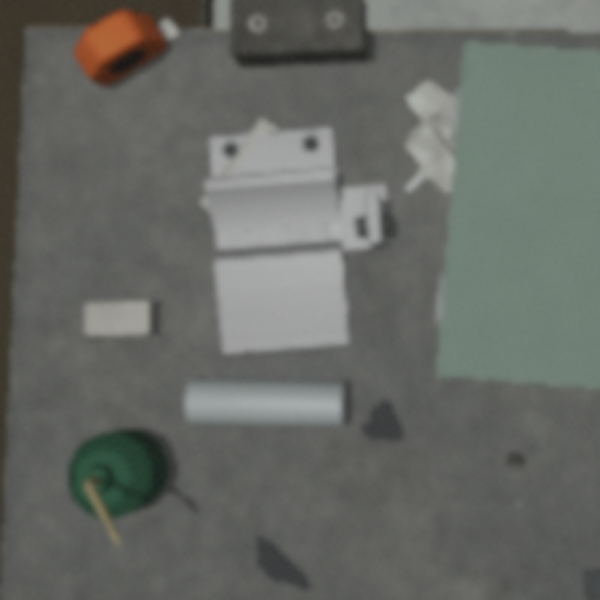

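View pics/sidec.png

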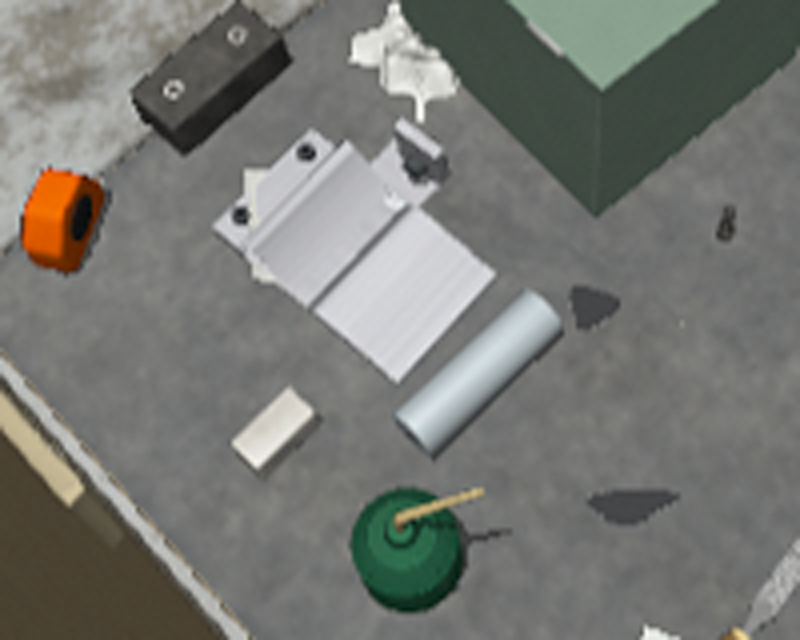

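```bash
python3 - <<'E'
from h import *
from scipy.optimize import least_squares
C={n:np.load(n+"0.npz") for n in("top","side")}
T=lambda p:(p[0]/3+160-.33,p[1]/3+110-.33); S=lambda p:(p[0]/4+190-.4,p[1]/4+180-.4)
def A(n,p,z): c=C[n]; return at(c["K"],c["r"],c["t"],(T if n=="top" else S)(p),z).round(1)
print("foot corners top",A("top",(222,353),0),A("top",(348,344),0))
print("foot corners side",A("side",(397,381),0),A("side",(495,272),0))
print("far foot top",A("top",(210,135),6),A("top",(332,127),6))
# fit vblock x,y,yaw to foot corners + lip corners + jaw
obs=[("top",(222,353),(-91,50,0)),("top",(348,344),(-91,-50,0)),("side",(397,381),(-91,50,0)),("side",(495,272),(-91,-50,0)),
("top",(216,249),(-17,50,12)),("side",(315,308),(-17,50,12)),("top",(207,187),(39,50,33)),("top",(337,178),(39,-50,33))]
def res(q):
    o=[];R=cv2.Rodrigues(np.array([0,0,q[2]]))[0]
    for n,p,P in obs:
        c=C[n]; uv=proj(c["K"],c["r"],c["t"],R@np.array(P,float)+[q[0],q[1],0])[0]; o+=list(uv-(T if n=="top" else S)(p))
    return o
s=least_squares(res,[600,150,0]); print("vblock",s.x,np.round(s.fun,1))
v=s.x
print("blank top ends",A("top",(185,403),18),A("top",(347,403),18))
print("blank side ends axis", A("side",(415,430),18),A("side",(546,310),18))
# cylinder axis at z=18: fit via end circle centres
ob=[("top",(185,403),1),("top",(347,403),-1),("side",(415,433),1),("side",(546,312),-1)]
def r2(q):
    o=[]
    for n,p,sg in ob:
        c=C[n]; P=[q[0]-sg*60*np.sin(q[2]),q[1]+sg*60*np.cos(q[2]),18]
        o+=list(proj(c["K"],c["r"],c["t"],P)[0]-(T if n=="top" else S)(p))
    return o
b=least_squares(r2,[500,150,0]); print("blank",b.x,np.round(b.fun,1))
d=np.array([[np.cos(v[2]),np.sin(v[2])],[-np.sin(v[2]),np.cos(v[2])]])@(b.x[:2]-v[:2]); print("in vblock",d,b.x[2]-v[2])
for nm,p in(("gauge",(118,318)),("can",(118,470)),):print(nm,A("top",p,20))
print("screw side",A("side",(722,235),0),"screw top",A("top",(516,462),0))
print("box edge top",A("top",(438,376),0))
E
```

```text
foot corners top [454.5 307.9   0. ] [462.6 207.7   0. ]
foot corners side [456.  306.5   0. ] [465.6 207.    0. ]
far foot top [629.  321.3   6. ] [636.3 223.2   6. ]
vblock [5.50285696e+02 2.63320422e+02 6.50508595e-02] [ 0.3 -0.7  0.1 -0.1 -0.3  0.2  0.6  0.8  0.   2.6 -0.3 -0.5  0.2 -1.4
 -0.3 -0.8]
blank top ends [415.4 331.7  18. ] [416.7 205.7  18. ]
blank side ends axis [417.8 323.7  18. ] [415.8 207.6  18. ]
blank [4.15842076e+02 2.67783901e+02 1.50831468e-03] [ 1.7 -0.1 -0.9  0.3 -0.6  0.9 -0.1 -0.5]
in vblock [-133.86911522   13.19354432] -0.063542544828364
gauge [480.8 385.8  20. ]
can [363.7 381.4  20. ]
screw side [373.5  78.1   0. ] screw top [371.3  73.8   0. ]
box edge top [438.  135.9   0. ]
```

```bash
python3 - <<'E'
from h import *
from scipy.optimize import least_squares
C={n:np.load(n+"0.npz") for n in("top","side")}
T=lambda p:(p[0]/3+160-.33,p[1]/3+110-.33); S=lambda p:(p[0]/4+190-.4,p[1]/4+180-.4)
F={"top":T,"side":S}
def A(n,p,z): c=C[n]; return at(c["K"],c["r"],c["t"],F[n](p),z).round(1)
obs=[("top",(222,353),(-91,50,0)),("top",(348,344),(-91,-50,0)),("side",(397,381),(-91,50,0)),("side",(495,272),(-91,-50,0)),
("side",(315,308),(-17,50,12)),("top",(207,187),(39,50,33)),("top",(337,178),(39,-50,33)),("top",(210,135),(84,50,6)),("top",(332,127),(84,-50,6)),("side",(213,226),(84,50,6))]
def res(q):
    o=[];R=cv2.Rodrigues(np.array([0,0,q[2]]))[0]
    for n,p,P in obs:
        c=C[n]; o+=list(proj(c["K"],c["r"],c["t"],R@np.array(P,float)+[q[0],q[1],0])[0]-F[n](p))
    return o
s=least_squares(res,[600,150,0],loss="soft_l1"); print("vblock",s.x,np.round(s.fun,1))
def tri(pt,ps):
    f=lambda P:np.concatenate([proj(C[n]["K"],C[n]["r"],C[n]["t"],P)[0]-F[n](p) for n,p in(("top",pt),("side",ps))])
    q=least_squares(f,[450,200,50]); return q.x.round(1),q.fun.round(1)
print("spout tip",tri((120,545),(482,490)),"spout base",tri((88,480),(398,525)))
print("box corner top",tri((438,376),(600,90)),"box foot",A("side",(598,215),0))
print("tape",A("top",(120,45),50))
E
```

```text
vblock [5.49101995e+02 2.64319703e+02 7.99752880e-02] [ 0.4  0.   0.2  0.1  0.3  0.5  0.8  0.8  0.   0.2 -0.5 -0.5 -1.  -0.6
  0.2  0.1  0.8 -0.2 -0.3 -0.3]
spout tip (array([327.6, 341.2, 146.7]), array([-0.4, -0.5,  0.7,  0.1])) spout base (array([362.5, 380.7,  91.3]), array([ 0.2,  0.3, -0.4, -0. ]))
box corner top (array([440.9, 131.4, 180.6]), array([-0.4, -0.5,  0.7,  0. ])) box foot [445.2 126.7   0. ]
tape [690.3 382.9  50. ]
```

```bash
python3 -m jog '[{"grip":5.4,"dx":-8,"dz":6.7,"dy":0,"spin":2},{"grip":5.4,"dx":-16,"dz":13.4,"spin":3},{"grip":5.4,"dx":-24,"dz":20,"spin":4},{"grip":5.4,"dx":-31.9,"dz":26.8,"spin":5},{"grip":5.4,"dx":-31.9,"dz":26.8,"spin":6},{"grip":5.4,"dx":-31.9,"dz":26.8,"spin":7},{"grip":5.4,"dx":-40,"dz":30.5,"spin":8},{"grip":5.4,"dx":-50,"dz":35,"spin":9},{"grip":5.4,"dx":-60,"dz":39.5,"spin":10},{"grip":5.4,"dx":-68.1,"dz":43.2,"spin":11.1},{"grip":5.4,"dx":-68.1,"dz":43.2,"spin":11.1},{"grip":5.4,"dx":-68.1,"dz":43.2,"spin":11.1},{"grip":5.4,"dx":-68.1,"dz":43.2,"spin":11.1},{"grip":5.4,"dx":-68.1,"dz":43.2,"spin":11.1},{"grip":5.4,"dx":-68.1,"dz":43.2,"spin":11.1}]'
```

```text
validation failed for argument at $[1]...
```

```bash
python3 -m jog '[{"grip":5.4,"dx":-8,"dy":0,"dz":6.7,"spin":2},{"grip":5.4,"dx":-16,"dy":0,"dz":13.4,"spin":3},{"grip":5.4,"dx":-24,"dy":0,"dz":20,"spin":4},{"grip":5.4,"dx":-31.9,"dy":0,"dz":26.8,"spin":5},{"grip":5.4,"dx":-31.9,"dy":0,"dz":26.8,"spin":6},{"grip":5.4,"dx":-31.9,"dy":0,"dz":26.8,"spin":7},{"grip":5.4,"dx":-40,"dy":0,"dz":30.5,"spin":8},{"grip":5.4,"dx":-50,"dy":0,"dz":35,"spin":9},{"grip":5.4,"dx":-60,"dy":0,"dz":39.5,"spin":10},{"grip":5.4,"dx":-68.1,"dy":0,"dz":43.2,"spin":11.1},{"grip":5.4,"dx":-68.1,"dy":0,"dz":43.2,"spin":11.1},{"grip":5.4,"dx":-68.1,"dy":0,"dz":43.2,"spin":11.1},{"grip":5.4,"dx":-68.1,"dy":0,"dz":43.2,"spin":11.1},{"grip":5.4,"dx":-68.1,"dy":0,"dz":43.2,"spin":11.1},{"grip":5.4,"dx":-68.1,"dy":0,"dz":43.2,"spin":11.1}]'
```

```text
clock: 1.98
eef_pos: [380.2, 242.5, 213.1]
eef_rot: [-1.572, -0.001, -1.49]
wrist_force: [-0.2, -0.5, -0.2]
finger_gap: 53.8
```

```bash
python3 -m jog '[{"grip":5.4,"dx":0,"dy":5,"dz":0,"spin":0},{"grip":5.4,"dx":0,"dy":10,"dz":0,"spin":0},{"grip":5.4,"dx":0,"dy":14,"dz":0,"spin":0},{"grip":5.4,"dx":0,"dy":14,"dz":0,"spin":0}]'; python3 - <<'E'
from h import *
out=[]
a=cam("top")[0][110:310,160:360];b=cam("side")[0][180:340,190:390]
save(np.hstack([cv2.resize(a,(400,400)),cv2.resize(b,(400,320)).__class__((400,400,3),np.uint8)*0]) if 0 else np.hstack([cv2.resize(a,(400,400)),cv2.copyMakeBorder(cv2.resize(b,(400,320)),0,80,0,0,0)]),"pics/pre.png")
E
```

```text
clock: 2.48
eef_pos: [379.5, 241.1, 72.0]
eef_rot: [-1.575, -0.002, -1.493]
wrist_force: [-0.0, -0.1, 1.1]
finger_gap: 54.1
```

View pics/pre.png

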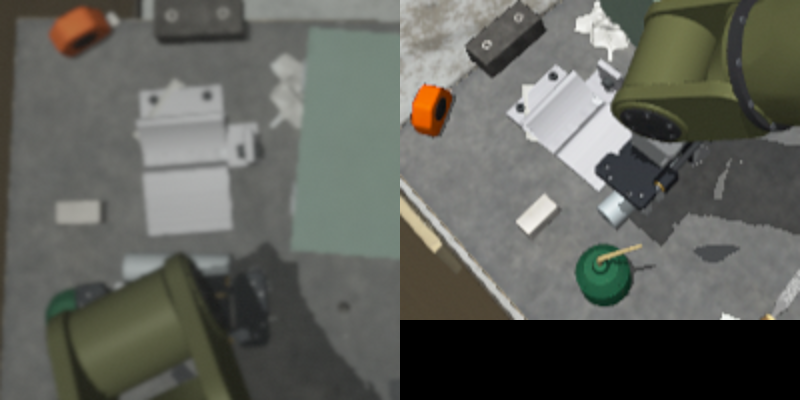

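```bash
python3 -m jog '[{"grip":5.4,"dx":0,"dy":3,"dz":0,"spin":0},{"grip":5.4,"dx":0,"dy":5.5,"dz":0,"spin":0},{"grip":5.4,"dx":0,"dy":5.5,"dz":0,"spin":0},{"grip":5.4,"dx":0,"dy":5.5,"dz":0.3,"spin":0},{"grip":5.4,"dx":0,"dy":5.5,"dz":0.5,"spin":0},{"grip":5.4,"dx":0,"dy":5.5,"dz":0.7,"spin":0},{"grip":5.4,"dx":0,"dy":5.5,"dz":0.9,"spin":0},{"grip":5.4,"dx":0,"dy":5.5,"dz":1.1,"spin":0},{"grip":5.4,"dx":0,"dy":5.5,"dz":1.3,"spin":0},{"grip":5.4,"dx":0,"dy":5.5,"dz":1.5,"spin":0},{"grip":5.4,"dx":0,"dy":5.5,"dz":1.7,"spin":0},{"grip":5.4,"dx":0,"dy":5.5,"dz":1.9,"spin":0},{"grip":5.4,"dx":0,"dy":5.5,"dz":2.1,"spin":0},{"grip":5.4,"dx":0,"dy":5.5,"dz":2.3,"spin":0},{"grip":5.4,"dx":0,"dy":5.5,"dz":2.6,"spin":0},{"grip":5.4,"dx":0,"dy":5.5,"dz":2.9,"spin":0},{"grip":5.4,"dx":0,"dy":5.5,"dz":3.2,"spin":0},{"grip":5.4,"dx":0,"dy":5.5,"dz":3.5,"spin":0}]'
python3 - <<'E'
from h import *
b=cam("side")[0][190:310,210:350]; save(b,"pics/p1.png",None,4)
E
```

```text
clock: 4.82
eef_pos: [415.6, 245.8, 18.5]
eef_rot: [-1.571, 0.0, -1.491]
wrist_force: [-0.2, -0.1, 0.3]
finger_gap: 53.9
```

View pics/p1.png

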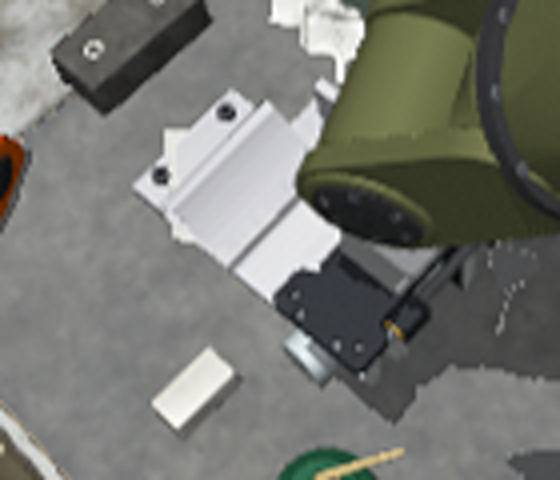

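```bash
python3 -m jog '[{"grip":5.4,"dx":0,"dy":0,"dz":0.3,"spin":0},{"grip":5.4,"dx":0,"dy":0,"dz":0.6,"spin":0},{"grip":5.4,"dx":0,"dy":0,"dz":0.9,"spin":0},{"grip":5.4,"dx":0,"dy":0,"dz":1.2,"spin":0},{"grip":5.4,"dx":0,"dy":0,"dz":1.5,"spin":0},{"grip":5.4,"dx":0,"dy":0,"dz":1.8,"spin":0},{"grip":5.4,"dx":0,"dy":0,"dz":2.1,"spin":0},{"grip":5.4,"dx":0,"dy":0,"dz":2.4,"spin":0},{"grip":5.4,"dx":0,"dy":-0.05,"dz":2.7,"spin":0},{"grip":5.4,"dx":0,"dy":-0.1,"dz":3.0,"spin":0},{"grip":5.4,"dx":0,"dy":-0.15,"dz":3.4,"spin":0},{"grip":5.4,"dx":0,"dy":-0.22,"dz":3.8,"spin":0},{"grip":5.4,"dx":0,"dy":-0.28,"dz":4.2,"spin":0},{"grip":5.4,"dx":0,"dy":-0.35,"dz":4.6,"spin":0},{"grip":5.4,"dx":0,"dy":-0.41,"dz":5.0,"spin":0},{"grip":5.4,"dx":0,"dy":-0.48,"dz":5.4,"spin":0},{"grip":5.4,"dx":0,"dy":-0.54,"dz":5.8,"spin":0},{"grip":5.4,"dx":0,"dy":-0.6,"dz":6.2,"spin":0},{"grip":5.4,"dx":0,"dy":-0.67,"dz":6.6,"spin":0}]'
python3 - <<'E'
from h import *
b=cam("side")[0][190:310,210:350]; save(b,"pics/p2.png",None,4)
E
```

```text
clock: 7.25
eef_pos: [481.4, 251.0, 25.2]
eef_rot: [-1.571, -0.0, -1.491]
wrist_force: [-2.5, 0.0, 0.4]
finger_gap: 54.3
```

View pics/p2.png

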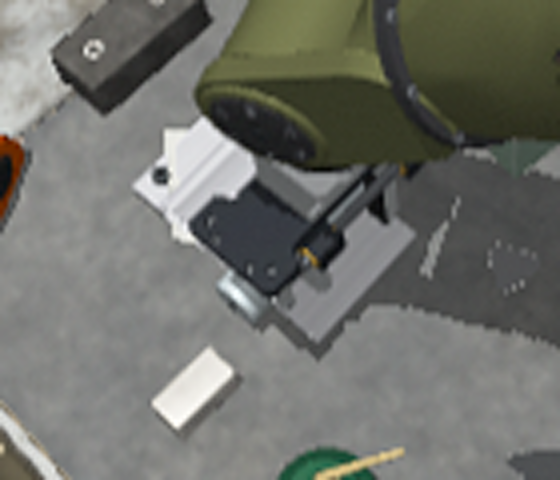

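```bash
python3 -m jog '[{"grip":5.4,"dx":0,"dy":-0.05,"dz":0.3,"spin":0},{"grip":5.4,"dx":0,"dy":-0.1,"dz":0.6,"spin":0},{"grip":5.4,"dx":0,"dy":-0.15,"dz":0.9,"spin":0},{"grip":5.4,"dx":0,"dy":-0.2,"dz":1.2,"spin":0},{"grip":5.4,"dx":0,"dy":-0.25,"dz":1.5,"spin":0},{"grip":5.4,"dx":0,"dy":-0.3,"dz":1.75,"spin":0},{"grip":5.4,"dx":0,"dy":-0.3,"dz":2.0,"spin":0},{"grip":5.4,"dx":0,"dy":-0.3,"dz":2.2,"spin":0},{"grip":5.4,"dx":0,"dy":-0.3,"dz":2.4,"spin":0},{"grip":5.4,"dx":0,"dy":-0.3,"dz":2.6,"spin":0},{"grip":5.4,"dx":0,"dy":-0.3,"dz":2.8,"spin":0},{"grip":5.4,"dx":0,"dy":-0.3,"dz":3.0,"spin":0},{"grip":5.4,"dx":0,"dy":-0.3,"dz":3.2,"spin":0},{"grip":5.4,"dx":0,"dy":-0.3,"dz":3.4,"spin":0},{"grip":5.4,"dx":0,"dy":-0.3,"dz":3.6,"spin":0},{"grip":5.4,"dx":0,"dy":-0.3,"dz":3.7,"spin":0},{"grip":5.4,"dx":0,"dy":-0.3,"dz":3.7,"spin":0}]'
```

```text
clock: 9.43
eef_pos: [518.1, 254.0, 28.1]
eef_rot: [-1.571, 0.0, -1.491]
wrist_force: [0.8, 0.1, 0.6]
finger_gap: 53.6
```

```bash
python3 -m jog '[{"grip":5.4,"dx":0,"dy":-0.2,"dz":-0.8,"spin":0},{"grip":5.4,"dx":0,"dy":-3.5,"dz":-1,"spin":0},{"grip":5.4,"dx":0,"dy":-7,"dz":-1,"spin":0},{"grip":0,"dx":-4,"dy":-7,"dz":1,"spin":0},{"grip":0,"dx":-8,"dy":-7,"dz":2.2,"spin":0},{"grip":0,"dx":-11.8,"dy":-7,"dz":3.2,"spin":0},{"grip":0,"dx":-11.8,"dy":-7,"dz":3.2,"spin":0},{"grip":0,"dx":-11.8,"dy":-7,"dz":3.2,"spin":0}]' 10
python3 - <<'E'
from h import *
for n in("top","side"):
    im,K,r,t=cam(n); np.savez(n+"1.npz",K=K,r=r,t=t,im=im)
    b=im[190:290,220:320] if n=="side" else im[140:240,200:300]
    b=cv2.resize(b,(400,400),interpolation=cv2.INTER_CUBIC); a=b if n=="top" else np.hstack([a,b])
save(a,"pics/p3.png")
E
```

```text
clock: 10.42
eef_pos: [540.0, 373.6, 98.0]
eef_rot: [-1.571, -0.0, -1.491]
wrist_force: [0.1, -0.5, 0.1]
finger_gap: 7.2
```

View pics/p3.png

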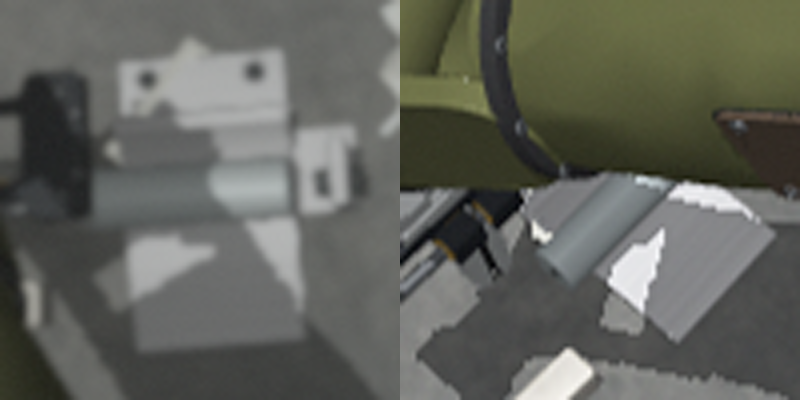

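```bash
python3 - <<'E'
from h import *
for n,p in(("top",(93/4+200-.4,194/4+140-.4)),("top",(289/4+200-.4,187/4+140-.4)),("side",((557-400)/4+220-.4,268/4+190-.4))):
    c=np.load(n+"1.npz"); P=at(c["K"],c["r"],c["t"],p,21.5); d=P[:2]-[549.1,264.3]; a=.08
    print(n,P.round(1),"v:",(d[0]*np.cos(a)+d[1]*np.sin(a)).round(1),(-d[0]*np.sin(a)+d[1]*np.cos(a)).round(1))
E
```

```text
top [546.1 331.4  21.5] v: 2.4 67.1
top [551.2 216.1  21.5] v: -1.7 -48.2
side [542.5 331.7  21.5] v: -1.1 67.7
```

```bash
python3 -m jog '[{"grip":0,"dx":0,"dy":4,"dz":0,"spin":0},{"grip":0,"dx":0,"dy":7.6,"dz":0,"spin":0},{"grip":0,"dx":0,"dy":7.6,"dz":0,"spin":0},{"grip":0,"dx":0.5,"dy":7.6,"dz":0,"spin":0},{"grip":0,"dx":1,"dy":7.6,"dz":0,"spin":0},{"grip":0,"dx":1.4,"dy":7.6,"dz":0,"spin":0},{"grip":0,"dx":1.7,"dy":7.6,"dz":0,"spin":0},{"grip":0,"dx":1.9,"dy":7.6,"dz":0,"spin":0},{"grip":0,"dx":2.1,"dy":7.6,"dz":0,"spin":0},{"grip":0,"dx":2.3,"dy":7.6,"dz":0,"spin":0},{"grip":0,"dx":2.5,"dy":7.6,"dz":0,"spin":0},{"grip":0,"dx":2.7,"dy":7.6,"dz":0,"spin":0},{"grip":0,"dx":2.9,"dy":7.6,"dz":0,"spin":0}]'
```

```text
clock: 12.15
eef_pos: [542.8, 345.3, 22.2]
eef_rot: [-1.571, 0.0, -1.491]
wrist_force: [0.8, 2.4, 0.6]
finger_gap: 0.5
```

```bash
python3 -m jog '[{"grip":0,"dx":0.1,"dy":0,"dz":0,"spin":0},{"grip":0,"dx":0.2,"dy":0,"dz":0,"spin":0},{"grip":0,"dx":0.3,"dy":0,"dz":0,"spin":0},{"grip":0,"dx":0.4,"dy":0,"dz":0,"spin":0}]'
```

```text
clock: 12.65
eef_pos: [543.2, 341.2, 22.2]
eef_rot: [-1.571, 0.0, -1.491]
wrist_force: [-1.0, 2.0, -0.0]
finger_gap: 0.6
```

```bash
python3 -m jog '[{"grip":0,"dx":0.1,"dy":0,"dz":0,"spin":0},{"grip":0,"dx":0.2,"dy":0,"dz":0,"spin":0},{"grip":0,"dx":0.3,"dy":0,"dz":0,"spin":0},{"grip":0,"dx":0.4,"dy":0,"dz":0,"spin":0}]'; python3 -m jog '[{"grip":0,"dx":0.04,"dy":0,"dz":0,"spin":0},{"grip":0,"dx":0.08,"dy":0,"dz":0,"spin":0},{"grip":0,"dx":0.12,"dy":0,"dz":0,"spin":0}]'
```

```text
clock: 13.15
eef_pos: [543.5, 337.2, 22.2]
eef_rot: [-1.571, 0.0, -1.491]
wrist_force: [0.7, 2.6, -0.8]
finger_gap: 0.4
clock: 13.52
eef_pos: [543.6, 336.1, 22.2]
eef_rot: [-1.571, 0.0, -1.491]
wrist_force: [0.1, 2.0, 0.6]
finger_gap: 0.4
```

```bash
python3 - <<'E'
from h import *
im=cam("top")[0]; save(im[150:220,215:305],"pics/p4.png",None,7)
E
```

```text
(no output)
```

View pics/p4.png

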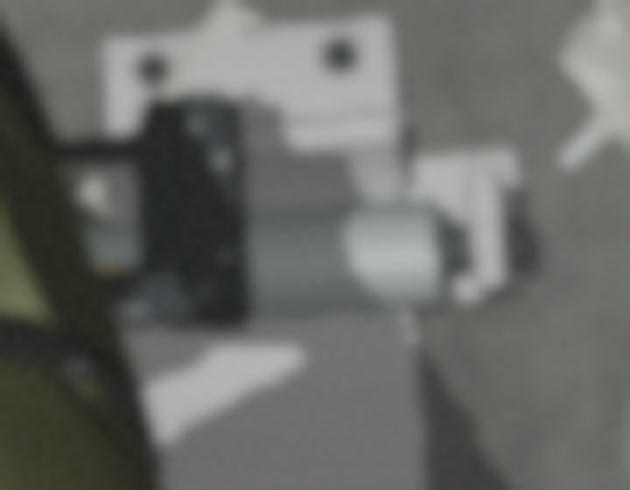

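```bash
for i in 1; do python3 -m jog '[{"grip":0,"dx":0.03,"dy":0,"dz":0,"spin":0},{"grip":0,"dx":0.06,"dy":0,"dz":0,"spin":0},{"grip":0,"dx":0.09,"dy":0,"dz":0,"spin":0}]'; done
```

```text
clock: 13.95
eef_pos: [543.7, 335.2, 22.2]
eef_rot: [-1.571, 0.0, -1.491]
wrist_force: [1.1, 2.3, 0.2]
finger_gap: 0.9
```

```bash
python3 -m jog '[{"grip":0,"dx":0.03,"dy":0,"dz":0,"spin":0},{"grip":0,"dx":0.06,"dy":0,"dz":0,"spin":0},{"grip":0,"dx":0.09,"dy":0,"dz":0,"spin":0}]'
```

```text
clock: 14.32
eef_pos: [543.7, 334.5, 22.2]
eef_rot: [-1.571, 0.0, -1.491]
wrist_force: [0.3, 5.6, -0.8]
finger_gap: 0.7
```

```bash
python3 -m jog '[{"grip":0,"dx":0.02,"dy":0,"dz":0,"spin":0},{"grip":0,"dx":0.02,"dy":0,"dz":0,"spin":0}]'
```

```text
clock: 14.58
eef_pos: [543.7, 334.5, 22.2]
eef_rot: [-1.571, 0.001, -1.491]
wrist_force: [0.6, 4.8, -0.2]
finger_gap: 0.7
```

```bash
python3 -m jog '[{"grip":0,"dx":0.03,"dy":0,"dz":0,"spin":0},{"grip":0,"dx":0.03,"dy":0,"dz":0,"spin":0}]'; python3 -c "
from cell import monitor
print(monitor.read_state()['eef_pos'],monitor.read_state()['wrist_force'])"
```

```text
clock: 14.82
eef_pos: [543.7, 334.5, 22.2]
eef_rot: [-1.57, 0.001, -1.49]
wrist_force: [0.1, 7.0, -0.8]
finger_gap: 0.6
[543.66126663 334.45053332  22.21581205] [ 0.05921586  6.95017297 -0.82000442]
```

The tool has stalled at y = 334.5 mm while the command advances and the force rises to 7 N, so the blank is on the stop. I'll back straight off, lift clear and look.

```bash
python3 -m jog '[{"grip":0,"dx":-0.2,"dy":0,"dz":0,"spin":0},{"grip":0,"dx":-0.6,"dy":0,"dz":0,"spin":0},{"grip":0,"dx":-1.5,"dy":0,"dz":0,"spin":0},{"grip":0,"dx":-2.5,"dy":0,"dz":0,"spin":0},{"grip":0,"dx":-3,"dy":-4,"dz":0,"spin":0},{"grip":0,"dx":-3,"dy":-9,"dz":0,"spin":0},{"grip":0,"dx":-3,"dy":-14,"dz":-3,"spin":0},{"grip":0,"dx":-3,"dy":-19,"dz":-8,"spin":0},{"grip":0,"dx":2,"dy":-21,"dz":-14,"spin":0},{"grip":0,"dx":7,"dy":-21,"dz":-17,"spin":0},{"grip":0,"dx":13,"dy":-21,"dz":-20,"spin":0},{"grip":0,"dx":13,"dy":-21,"dz":-20,"spin":0},{"grip":0,"dx":13,"dy":-21,"dz":-20,"spin":0},{"grip":0,"dx":13,"dy":-21,"dz":-20,"spin":0}]'
python3 - <<'E'
from h import *
im,K,r,t=cam("top"); a=cv2.resize(im[110:310,160:360],(400,400),interpolation=cv2.INTER_CUBIC)
b=cv2.resize(im[150:220,215:285],(400,400),interpolation=cv2.INTER_CUBIC); save(np.hstack([a,b]),"pics/p5.png")
print([proj(K,r,t,[549.1+.0797*64+x,264.3-64,21.5])[0] for x in(0,)])
c=cam("side")[0]; save(c[190:310,220:360],"pics/p6.png",None,5)
E
```

```text
clock: 16.58
eef_pos: [355.2, 189.0, 232.3]
eef_rot: [-1.571, 0.0, -1.49]
wrist_force: [-0.1, -0.1, -0.0]
finger_gap: 0.5
[array([278.57250553, 185.14488825])]
```

View pics/p5.png

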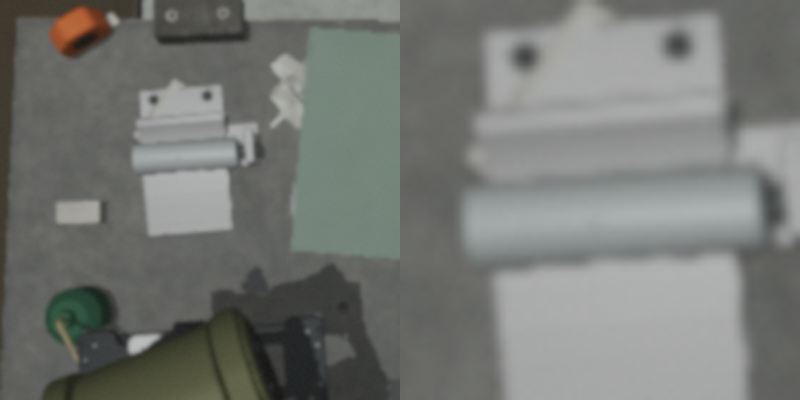

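View pics/p6.png

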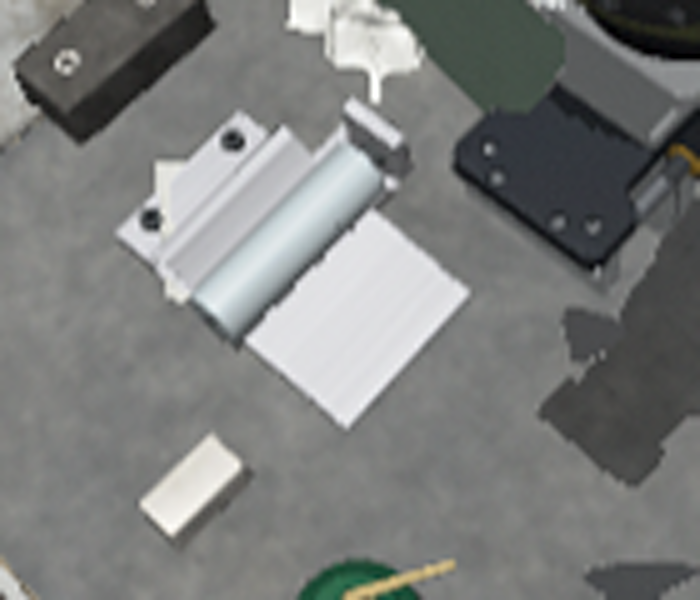

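The blank lies in the V. Its right end is at about (763,215) in the enlarged crop, which is where the stop face projects (column 763). The gauge block, can, screw and tape are where they were.

```bash
python3 -c "
from cell import ticket
print(ticket.sign_off())"
```

```text
the job is handed in; nothing more can be done
None
```

The shaft blank is in the V with its end against the stop, and I handed the job in at about 16.7 s with the arm clear and touching nothing.

- **Rolling:** I pushed the blank from its side with both fingertips, squared to the V, along the bench and up the ramp. It dropped into the V under slow following. The highest force I read was about 2.5 N.
- **Sliding:** I pushed the free end with the closed fingertips, at about 2 N. At the stop the tool stood still at y = 334.5 mm while the command advanced 0.5 mm, and the force rose to 7 N. I then backed straight off.
- **Last checks:** The final pictures show the blank down in the V, with its end on the pixel column where the stop face should appear. That check is only good to about 2 mm. The force readings are a firmer sign of contact, though I could not test it again after backing off.
- **Other objects:** The gauge block, oil can, cap screw and tape measure look unmoved. I did not check the red marker in the last pictures, but the arm did not go near it while low down.

One force reading disagreed slightly: after a 0.2 mm advance at the stop it fell from 5.6 to 4.8 N, within the noise, before rising to 7 N. Forces were only read at the end of each move, so brief peaks between readings would not show.

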